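# Wipe the salvaged chips off the preheater plate

## Task

Four salvaged chips lie loose on the cold plate of the board preheater. Pick up the scraper block from its rubber mat and wipe all four chips along the plate, between the rails, off its end and down into the steel catch tray; do not touch the chips with the gripper itself. Then stand the scraper upright on the rubber mat again, let go of it, and leave the motor and the solder spool where they are.

Things in the scene. Friction and masses are not known exactly. Their poses are not given: they have to be found in the camera images.
- plate_top (a point): Fixed board preheater: grey housing under an aluminium plate 214 (x) x 270 (y) x 10 mm, top 60 mm above the bench. The point is the centre of the plate's top; y along the plate, x across, z up. Along each long side a dark steel rail, 10 mm high, 12 wide, as long as the plate, leaves 190 mm between the rails; both ends are open. The plate's ends overhang the housing by 12 mm.
- catch_tray: Fixed open steel tray 210 (x) x 140 (y) x 42 mm, walls 3 mm, on the bench at one end of the preheater (+y or -y end of the plate), its near wall tucked 10 mm under the plate's end, axes parallel to the plate's. Origin: centre of its underside, 195 mm from the plate's centre along the plate's y.
- tool_mat: Flat black rubber mat 210 (x) x 140 (y) x 3 mm, fixed on the bench at the other end of the preheater, axes parallel to the plate's. Origin: centre of its underside, 195 mm from the plate's centre; the plate's end overhangs its edge by 10 mm.
- scraper_center (a point): Loose scraper block, 0.15 to 0.3 kg, standing on the mat: dark plastic block 165 (x) x 32 (y) x 24 mm, flat faces and underside; on top a wooden grip 120 (x) x 24 (y) x 36 mm with upright sides, pinched across its 24 mm from above. 60 mm high in all. The point is its centre, 30 mm above its underside; x along its length, y through its thickness; it wipes along its y.
- chip_a_center (a point): Loose chip (a large processor package), 60 x 60 x 7 mm, 35 to 70 g, lying flat on the plate: a green base 5 mm thick with a 2 mm metal lid that is 7 mm smaller all round. The point is its centre, 3.5 mm above its underside. At the start no chip reaches nearer than 20 mm to either end of the plate.
- chip_b_center (a point): Loose chip (a large processor package), 60 x 60 x 7 mm, 35 to 70 g, lying flat on the plate: a green base 5 mm thick with a 2 mm metal lid that is 7 mm smaller all round. The point is its centre, 3.5 mm above its underside. At the start no chip reaches nearer than 20 mm to either end of the plate.
- chip_c_center (a point): Loose chip (a large processor package), 50 (its x) x 70 (its y) x 7 mm, 35 to 70 g, lying flat on the plate: a green base 5 mm thick with a 2 mm metal lid that is 7 mm smaller all round. The point is its centre, 3.5 mm above its underside. At the start no chip reaches nearer than 20 mm to either end of the plate.
- chip_d_center (a point): Loose chip (a large processor package), 50 (its x) x 70 (its y) x 7 mm, 35 to 70 g, lying flat on the plate: a green base 5 mm thick with a 2 mm metal lid that is 7 mm smaller all round. The point is its centre, 3.5 mm above its underside. At the start no chip reaches nearer than 20 mm to either end of the plate.
- motor_center (a point): Bystander: small steel electric motor, 54 mm across and 95 mm long, lying on a flat foot, 60 mm high, loose, left or right of the work, some 0.4 m to the side. The point is on its axis, 33 mm up.
- spool_center (a point): Bystander: spool of solder standing on its flange, 64 mm across, 50 mm high, loose, on the other side from the motor. The point is its centre.
There are look-alikes about, which are no part of the job. What is shaped like the part that bears chip_b_center but red is not meant.

How it is judged:
On the way, in this order (a step that is already met when the one before it is completed fails the run):
1. the scraper block is picked up, above the height of the plate (height (world z) of scraper_center above 0.08 m and contact force between the fingers and scraper above 1 N), for 0.1 s.
2. all four chips are in the catch tray while the scraper is still held (x of chip_a_center in the frame of catch_tray between -0.102 and 0.102 m and y of chip_a_center in the frame of catch_tray between -0.068 and 0.068 m and z of each of chip_a_center, chip_b_center, chip_c_center, chip_d_center in the frame of catch_tray below 0.05 m and x of chip_b_center in the frame of catch_tray between -0.102 and 0.102 m and y of chip_b_center in the frame of catch_tray between -0.068 and 0.068 m and x of chip_c_center in the frame of catch_tray between -0.102 and 0.102 m and y of chip_c_center in the frame of catch_tray between -0.068 and 0.068 m and x of chip_d_center in the frame of catch_tray between -0.102 and 0.102 m and y of chip_d_center in the frame of catch_tray between -0.068 and 0.068 m and contact force between the fingers and scraper above 1 N), for 0.1 s.
At the end, for the whole second after the job is handed in: All four chips at rest in the catch tray (centres inside its walls and at least 10 mm below the plate's top); the scraper let go of, standing upright (within 0.12 rad) and at rest on the rubber mat with its centre within 60 mm of the mat's centre along the mat's x and y (x of chip_a_center in the frame of catch_tray between -0.102 and 0.102 m and y of chip_a_center in the frame of catch_tray between -0.068 and 0.068 m and z of each of chip_a_center, chip_b_center, chip_c_center, chip_d_center in the frame of catch_tray below 0.05 m and x of chip_b_center in the frame of catch_tray between -0.102 and 0.102 m and y of chip_b_center in the frame of catch_tray between -0.068 and 0.068 m and x of chip_c_center in the frame of catch_tray between -0.102 and 0.102 m and y of chip_c_center in the frame of catch_tray between -0.068 and 0.068 m and x of chip_d_center in the frame of catch_tray between -0.102 and 0.102 m and y of chip_d_center in the frame of catch_tray between -0.068 and 0.068 m and x of scraper_center in the frame of tool_mat between -0.06 and 0.06 m and y of scraper_center in the frame of tool_mat between -0.06 and 0.06 m and height (world z) of scraper_center below 0.045 m and angle between scraper_center's own z axis and vertical below 0.12 rad and linear speed of scraper below 0.02 m/s and linear speed of each of chip_a, chip_b, chip_c, chip_d below 0.03 m/s); the robot touches nothing.
It fails at once if the gripper or arm touches a chip (contact force between any of the fingers, the arm and chip_a above 0.5 N or contact force between any of the fingers, the arm and chip_b above 0.5 N or contact force between any of the fingers, the arm and chip_c above 0.5 N or contact force between any of the fingers, the arm and chip_d above 0.5 N).
It fails at once if the motor is moved more than 25 mm (distance of motor_center from where it was at the start of the episode above 0.025 m).
It fails at once if the solder spool is moved more than 25 mm (distance of spool_center from where it was at the start of the episode above 0.025 m).
It also fails if it takes over 51 s, if anything falls off the work surface, if the arm or the gripper's body presses on something with over 40 N, if the wrist force passes 120 N, or if a joint passes its speed limit or range.

## Robot

A 6-joint arm with a two-finger parallel gripper is mounted at the origin on the work surface. World frame = base frame: x ahead of the robot, y to its left, z up, the work surface at z = 0. Lengths are in m, angles in rad, forces in N, time in s.
With the tool pointing down it reaches from about 0.25 to 0.725 m from the base axis. Payload 9.7 kg.
Tool frame: the origin (TCP) lies at the very end of the fingers, on their centre line; the grasp point (between the pads) lies 19 mm behind it; z points along the fingers, y is the direction in which the jaws open and shut (so a half turn about z gives the same grasp; the last joint's range is limited). The gripper opens to 85 mm and grips with 20 to 120 N. Pads are 22 mm wide; open, the fingers measure 114 mm over their backs; the gripper's body (76 mm by 85 mm) begins 54 mm behind the grasp point. The pads swing forward as they close: fully open they stand 13 mm farther back than shut.
Start: joints at [-1.15, 0.087, 0.176, 1.66, 0, 1.571], TCP at [0.225, -0.502, 0.231] pointing down, gripper open.
Joint ranges: [-3.13, 3.13], [-0.85, 1.81], [-1.15, 1.24], [-2.2, 2.28], [-1.44, 1.52], [-3.14, 3.14]. Speed limits (rad/s): [2.22, 2.22, 2.57, 3.14, 3.14, 3.14].

## Interface

Orientations are given as a 3x3 rotation matrix whose columns are the frame's x, y, z axes.
In Python, from rig import manip, eyes, job_done gives the robot as it stands. The module is installed in compiled form; this text tells all that it offers.
- The arm moves only by the tool play_rows, never from a script. Its argument "moves" is text: rows parted by semicolons, each of 4 numbers parted by spaces: the shift along the world's x, y, z in mm, then the turn about the world's z in rad. A call has 1 to 12 rows; each row is the pose to reach, as a shift and turn from the pose commanded when the call began; what a row does not reach only later rows make up. A row lasts 1/10 s, in which the tool goes at most 50 mm and 8.59 degrees, less where a joint would pass 70% of its speed; a pose out of reach is approached as far as the arm can. A call with a gripper value outside its range is refused whole. "grip" is the opening in per cent of the stroke, from 0 (shut) to 100 (fully open), set as the call begins (left out, the last holds). The fingers move at their own pace and stop on an object; the grip force is fixed at half the most. Time passes only in rows, so rows that repeat a pose let the fingers close. It gives the time, the measured TCP pose, the force and the opening at its end, in the units of the state.
- manip.observe(): the state, without advancing time (a new reading comes with each control period).
- eyes.get_image(name): name is "scene" or "top" or "wrist"; returns a dict with "img" (480x640x3 uint8, blue, green, red), "fov_y" (degrees; the focal length in pixels is half the picture's height over the tangent of half this angle, whatever the lens; pixels are square), "cx", "cy" (the principal point, pixels), "k1" (the pictures are not rectified: a ray, as slopes to the right and down, at radius r is drawn at 1 + k1 r^2 times it, then the intrinsics apply), "rvec" (rotation vector, rad) and "tvec" (3), from world to camera coordinates, as OpenCV has them; the wrist camera has in their place "hand_eye" (4x4, takes a point from camera to tool coordinates, whose origin is the TCP and whose axes are the flange's). Camera axes: x right, y down, z forward; pixel columns grow to the right and rows downward; lengths in m; the calibration is good to about 2 mm. A picture is of the moment at which its call begins: read the wrist's pose just before it. There is no depth.
- job_done(): hands the job in, once; it reports no verdict.
The state is a dict: "t": time; "joints": joint angles; "qd": joint speeds; "joint_torque": joint torques, N m; "position": TCP position; "tool_rot": TCP orientation; "wrist_force": force on the tool from outside, world axes, zero at the start; "moment": the same for the moment, N m; "grip_width": finger opening in m.
Only numpy, scipy, OpenCV 4.12 (cv2) and the standard library are available. Lean on these libraries where they do the work, as an engineer would, in place of code of your own. Each camera call takes 0.05 s, during which the arm holds its last target.

## Working session

There is one attempt and no reset: what is moved stays moved. The work goes in short steps, Python scripts to look and compute and a tool call to move; the robot and the scene stay as the last step left them, time stands still between calls to the robot, and variables do not carry over. Pictures are saved under pics/ and viewed, and the job is handed in when it is done.

Besides the shell and the picture viewer there is one more tool, called after ">>>" by a JSON object that holds its "fn" and its "kwargs". play_rows: Moves the arm, as the interface text tells. Its arguments: {"type":"object","properties":{"moves":{"type":"string"},"grip":{"type":"number"}},"required":["moves"]}

```bash
mkdir -p pics
cat > h.py <<'E'
import numpy as np, cv2
from rig import manip, eyes, job_done
def snap(n,f):
    s=manip.observe(); d=eyes.get_image(n); cv2.imwrite('pics/'+f+'.png',d['img'])
    np.save('pics/'+f+'.npy',dict(d=d,s=s),allow_pickle=True); return d,s
def load(f): 
    o=np.load('pics/'+f+'.npy',allow_pickle=True).item(); return o['d'],o['s']
def cam(d,s):
    if 'rvec' in d and d['rvec'] is not None:
        R=cv2.Rodrigues(np.array(d['rvec'],float))[0]; t=np.array(d['tvec'],float).ravel(); return R.T,-R.T@t
    T=np.array(d['hand_eye']); Rt=np.array(s['tool_rot']); p=np.array(s['position'])
    return Rt@T[:3,:3], Rt@T[:3,3]+p
def K(d):
    f=240/np.tan(np.radians(d['fov_y'])/2); return np.array([[f,0,d['cx']],[0,f,d['cy']],[0,0,1.]]),np.array([d['k1'],0,0,0,0.])
def rays(d,s,px):
    k,D=K(d); u=cv2.undistortPoints(np.array(px,float).reshape(-1,1,2),k,D).reshape(-1,2)
    R,c=cam(d,s); v=np.c_[u,np.ones(len(u))]@R.T; return c,v/np.linalg.norm(v,axis=1)[:,None]
def onz(d,s,px,z):
    c,v=rays(d,s,px); return c+v*((z-c[2])/v[:,2])[:,None]
def proj(d,s,P):
    R,c=cam(d,s); k,D=K(d); r=cv2.Rodrigues(R.T)[0]; return cv2.projectPoints(np.array(P,float).reshape(-1,1,3),r,-R.T@c,k,D)[0].reshape(-1,2)
def tri(views):
    A=np.zeros((3,3));b=np.zeros(3)
    for d,s,p in views:
        c,v=rays(d,s,[p]); M=np.eye(3)-np.outer(v[0],v[0]); A+=M;b+=M@c
    return np.linalg.solve(A,b)
E
python3 - <<'E'
from h import *
for n in('scene','top','wrist'):
    d,s=snap(n,n+'0'); print(n,{k:v for k,v in d.items() if k!='img'})
print(s)
E
```

```text
scene {'fov_y': 57.18130802704811, 'cx': 314.98655383232295, 'cy': 237.51383272341585, 'k1': 0.0026875556077524897, 'rvec': array([ 1.77842243,  2.07160672, -0.57296255]), 'tvec': array([ 0.07720379, -0.45867957,  1.45840109])}
top {'fov_y': 45.95368406733709, 'cx': 329.08135189959194, 'cy': 234.87129309825426, 'k1': -0.1828905649898516, 'rvec': array([ 2.12312472, -2.13407644,  0.16529362]), 'tvec': array([0.01336665, 0.5891951 , 1.47748931])}
wrist {'fov_y': 61.801168020854625, 'cx': 319.83842711884927, 'cy': 235.19865675741812, 'k1': 0.0034780402266749006, 'hand_eye': array([[ 5.84575551e-04, -9.61599973e-01, -2.74454278e-01,
         6.99205146e-02],
       [ 9.99999729e-01,  6.84761479e-04, -2.69229639e-04,
         3.40360865e-04],
       [ 4.46826931e-04, -2.74454046e-01,  9.61600113e-01,
        -1.41512776e-01],
       [ 0.00000000e+00,  0.00000000e+00,  0.00000000e+00,
         1.00000000e+00]])}
{'t': 0.1, 'joints': array([-1.15001068e+00,  8.74397700e-02,  1.75223337e-01,  1.65976829e+00,
       -5.27356235e-05,  1.57079060e+00]), 'qd': array([ 9.74338253e-04, -6.38666808e-04,  3.09654988e-05,  3.15391128e-04,
       -4.19719040e-04, -5.37079066e-05]), 'joint_torque': array([ 4.89348058e-04, -5.21560514e+01,  4.65653050e+01,  1.60642737e-02,
        6.02455498e-05,  2.31366005e-05]), 'position': array([ 0.224573  , -0.50185885,  0.23063999]), 'tool_rot': array([[ 9.12765933e-01,  4.08482639e-01, -5.33570138e-04],
       [ 4.08482984e-01, -9.12765316e-01,  1.06319216e-03],
       [-5.27287762e-05, -1.18839991e-03, -9.99999292e-01]]), 'wrist_force': array([1.06697838, 0.57488331, 0.08397486]), 'moment': array([-0.0474651 ,  0.03974511, -0.00639695]), 'grip_width': 0.0855087830356216}
```

View pics/scene0.png

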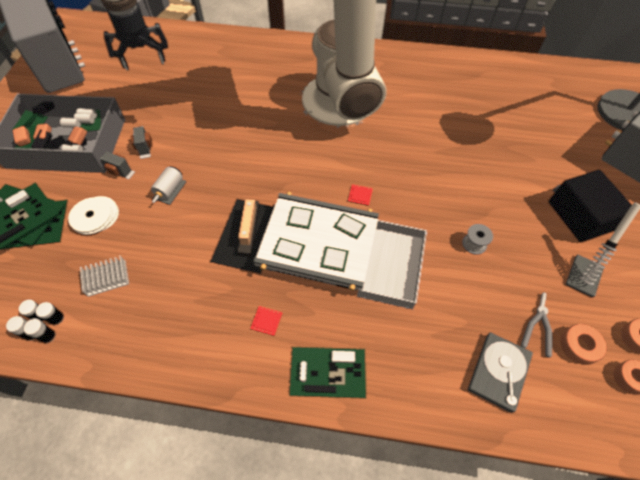

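View pics/top0.png

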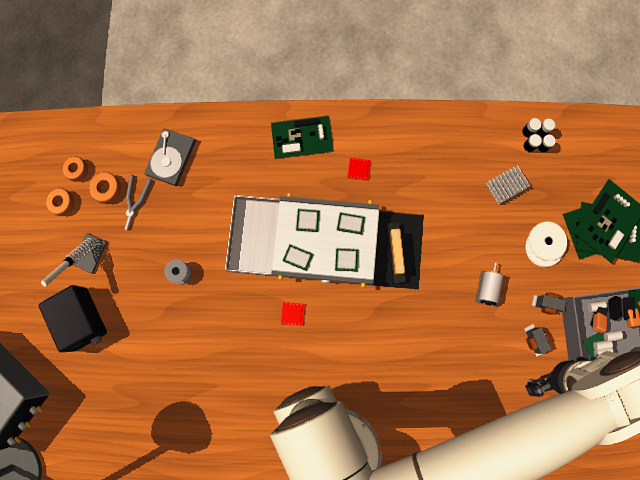

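View pics/wrist0.png

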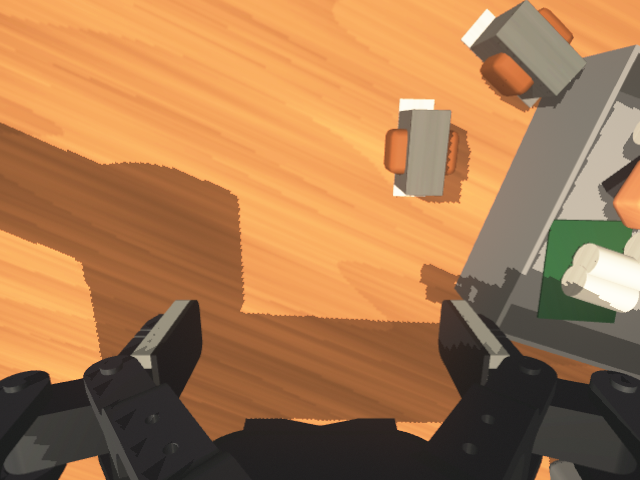

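Top view: the four green chips at (308,220), (351,223), (298,258) and (347,260) lie on the plate. The tray is at the left (about 255,235), and the mat with the scraper is at the right (398,250). The red look-alikes are on the bench at (359,169) and (293,313). The motor is at (491,287) and the spool at (177,272). I'll confirm with an enlarged crop.

Run:
```python
from h import *
d,s=load('top0'); im=d['img'][180:300,215:435]; cv2.imwrite('pics/topc.png',cv2.resize(im,(792,432),interpolation=cv2.INTER_CUBIC))
d,s=load('scene0'); im=d['img'][175:315,205:435]; cv2.imwrite('pics/scenec.png',cv2.resize(im,None,fx=3.4,fy=3.4,interpolation=cv2.INTER_CUBIC))
```

```text
(no output)
```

View pics/topc.png

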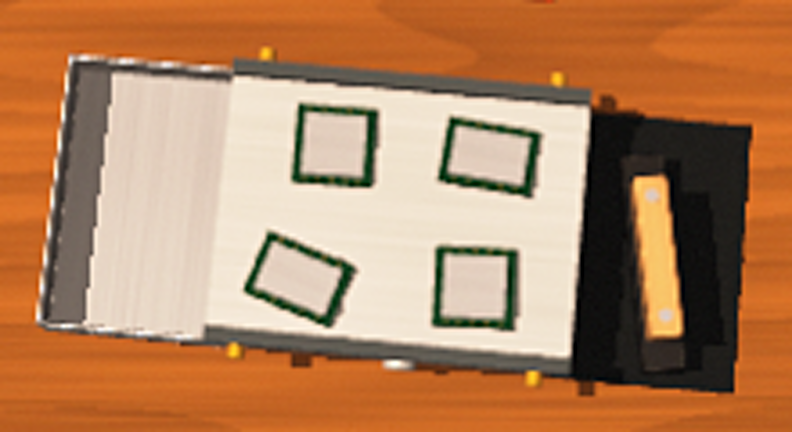

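View pics/scenec.png

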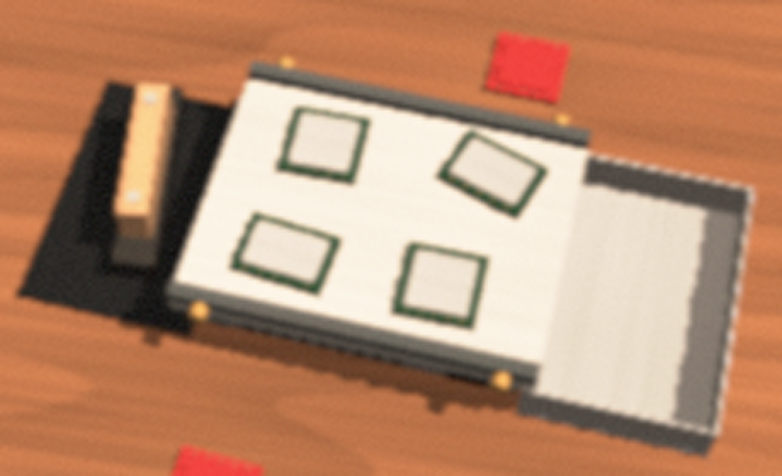

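Run:
```python
from h import *
D,S=load('top0'); E_,F=load('scene0')
T=lambda p:np.array(p)/3.6+[215-.36,180-.36]
C=lambda p:np.array(p)/3.4+[205-.35,175-.35]
tp=np.array([(234,58),(591,92),(574,377),(204,340)]); 
P=onz(D,S,T(tp),.07); print('plate top',P.round(3))
sp=np.array([(588,130),(250,65),(168,290),(535,380)])
print('plate scene',onz(E_,F,C(sp),.07).round(3))
for a,b in zip(tp,[(588,130),(250,65)][::1]): pass
# match: top left end=tray; scene right end=tray. top upper = far from robot(+x) -> scene lower
m=[((234,58),(535,380)),((591,92),(168,290)),((574,377),(250,65)),((204,340),(588,130))]
for a,b in m: print('tri',tri([(D,S,T(a)),(E_,F,C(b))]).round(4))
c=P.mean(0); print('centre',c)
g=[(634,176),(666,174),(684,337),(651,341)]
print('grip top',onz(D,S,T(g),.063).round(4), onz(D,S,T(g),.063).mean(0))
g2=[(136,84),(172,86),(148,212),(115,210)]
print('grip scene',onz(E_,F,C(g2),.063).round(4),onz(E_,F,C(g2),.063).mean(0))
for a,b in zip(g,[g2[3],g2[2],g2[1],g2[0]]): pass
# scene: lower = far x ; left = -y (mat end). top right=-y
for a,b in [(g[0],g2[2]),(g[1],g2[3]),(g[2],g2[0]),(g[3],g2[1])]: print('gtri',tri([(D,S,T(a)),(E_,F,C(b))]).round(4))
mat=[(748,126),(733,392)]; print('mat',onz(D,S,T(mat),.003).round(4))
tr=[(72,58),(40,326)]; print('tray',onz(D,S,T(tr),.042).round(4))
print('spool,motor,red',onz(D,S,[(177,272),(491,287),(359,169),(293,313)],.04).round(3))
```

```text
plate top [[ 0.694  0.143  0.07 ]
 [ 0.666 -0.124  0.07 ]
 [ 0.453 -0.108  0.07 ]
 [ 0.482  0.163  0.07 ]]
plate scene [[ 0.484  0.16   0.07 ]
 [ 0.463 -0.107  0.07 ]
 [ 0.668 -0.126  0.07 ]
 [ 0.698  0.14   0.07 ]]
tri [0.6952 0.1419 0.0646]
tri [ 0.6665 -0.1251  0.068 ]
tri [ 0.4543 -0.1088  0.0576]
tri [0.4821 0.1616 0.0671]
centre [0.5736411  0.01872849 0.07      ]
grip top [[ 0.6032 -0.1552  0.063 ]
 [ 0.6046 -0.1792  0.063 ]
 [ 0.4826 -0.1896  0.063 ]
 [ 0.4799 -0.1652  0.063 ]] [ 0.5425488  -0.17228399  0.063     ]
grip scene [[ 0.4899 -0.1924  0.063 ]
 [ 0.4875 -0.1642  0.063 ]
 [ 0.6024 -0.1565  0.063 ]
 [ 0.6045 -0.1811  0.063 ]] [ 0.54606057 -0.17354512  0.063     ]
gtri [ 0.6031 -0.1556  0.0643]
gtri [ 0.6047 -0.18    0.0636]
gtri [ 0.4839 -0.1927  0.0547]
gtri [ 0.4808 -0.1665  0.0535]
mat [[ 0.653  -0.2513  0.003 ]
 [ 0.446  -0.2336  0.003 ]]
tray [[0.7019 0.2712 0.042 ]
 [0.4953 0.2906 0.042 ]]
spool,motor,red [[ 0.491  0.427  0.04 ]
 [ 0.445 -0.428  0.04 ]
 [ 0.776 -0.073  0.04 ]
 [ 0.38   0.108  0.04 ]]
```

>>> {"fn": "play_rows", "kwargs": {"moves": "20 20 0 -0.02; 55 57 0 -0.06; 90 93 0 -0.10; 125 130 0 -0.14; 160 166 0 -0.18; 195 202 0 -0.22; 230 239 0 -0.26; 262 272 0 -0.29; 290 301 0 -0.32; 308 320 0 -0.34; 318 330 0 -0.34; 318 330 0 -0.34", "grip": 100}}

```text
t: 1.35
position: [0.5433, -0.1711, 0.2307]
tool_rot: [[0.997, 0.083, -0.001], [0.083, -0.997, 0.0], [-0.001, -0.0, -1.0]]
wrist_force: [0.2, -0.2, 0.0]
grip_width: 0.0855
```

Run:
```python
from h import *
d,s=snap('wrist','wrist1'); print(s['t'],s['position'],s['tool_rot'],s['qd'].round(3))
```

```text
1.35 [ 0.54329813 -0.17106548  0.23067812] [[ 9.96528776e-01  8.32441577e-02 -8.98845890e-04]
 [ 8.32444965e-02 -9.96529093e-01  3.46340840e-04]
 [-8.66895229e-04 -4.19962587e-04 -9.99999536e-01]] [-0.043 -0.023 -0.018  0.006 -0.009 -0.026]
```

View pics/wrist1.png

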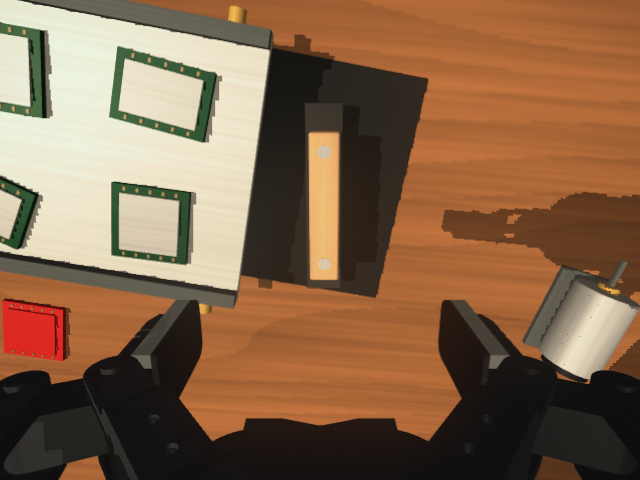

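The wrist view shows the wooden grip at (308–341, 132–280), with screws at (324,152) and (324,264). The plate's mat end has rail corners at (272,33) and (235,306). The mat corners are at (427,79) and (376,297).

```bash
cat >> h.py <<'E'
def grip(f,off=(0,0)):
    d,s=load(f); h=cv2.cvtColor(d['img'],cv2.COLOR_BGR2HSV)
    m=cv2.inRange(h,(8,80,190),(25,180,255))
    return m
E
python3 - <<'E'
from h import *
d,s=load('wrist1')
print(cv2.cvtColor(d['img'],cv2.COLOR_BGR2HSV)[200,[290,300,312,325,335,345,450]])
x=d['img'][100:300,290:355]
hh=cv2.cvtColor(x,cv2.COLOR_BGR2HSV); m=cv2.inRange(hh,(5,60,200),(30,255,255))
c=max(cv2.findContours(m,0,2)[0],key=cv2.contourArea); r=cv2.minAreaRect(c); print(r,cv2.contourArea(c))
b=cv2.boxPoints(r)+[290,100]; print(b); P=onz(d,s,b,.063); print(P.round(4),P.mean(0).round(4))
print('screws',onz(d,s,[(324,152),(324,264)],.063).round(4))
D,S=load('top0'); T=lambda p:np.array(p)/3.6+[215-.36,180-.36]
for a,w in [((653,195),(324,152)),((667,315),(324,264)),((591,92),(272,33)),((574,377),(235,306))]:
    print(tri([(d,s,w),(D,S,T(a))]).round(4))
Q=onz(d,s,[(272,33),(235,306)],.07); print('plate',Q.round(4))
M=onz(d,s,[(427,79),(376,297)],.003); print('mat',M.round(4))
for A in(Q,M):
    v=A[0]-A[1]; print(np.hypot(*v[:2]),np.arctan2(v[1],v[0]))
v=Q[0]-Q[1]; a=-.1
for a in(-.09,-.1,-.105):
  y=np.array([-np.sin(a),np.cos(a)]); print(a,'plate c from Q',Q[:,:2].mean(0)+.135*y,'mat c from M',M[:,:2].mean(0)+.07*y,'plate from M',M[:,:2].mean(0)+.265*y)
E
```

```text
[[ 15  87  41]
 [ 17  83  49]
 [ 16 133 238]
 [ 18 130 238]
 [ 16 134 237]
 [ 15 113  45]
 [ 12 171 171]]
((33.0, 106.0), (146.0, 28.0), 90.0) 3990.5
[[309. 133.]
 [337. 133.]
 [337. 279.]
 [309. 279.]]
[[ 0.6034 -0.1579  0.063 ]
 [ 0.6052 -0.1788  0.063 ]
 [ 0.4886 -0.19    0.063 ]
 [ 0.4866 -0.1669  0.063 ]] [ 0.5459 -0.1734  0.063 ]
screws [[ 0.5905 -0.1703  0.063 ]
 [ 0.5008 -0.1781  0.063 ]]
[ 0.59   -0.1702  0.0551]
[ 0.4994 -0.1781  0.0591]
[ 0.6709 -0.1254  0.0494]
[ 0.4546 -0.107   0.0595]
plate [[ 0.6676 -0.1278  0.07  ]
 [ 0.4605 -0.1078  0.07  ]]
mat [[ 0.6549 -0.2542  0.003 ]
 [ 0.4484 -0.2355  0.003 ]]
0.20810415614223648 -0.09624162400767709
0.20738040722546874 -0.0904692024292637
-0.09 plate c from Q [0.57617796 0.01662947] mat c from M [ 0.55793221 -0.17516357] plate from M [0.57545853 0.01904722]
-0.1 plate c from Q [0.57752187 0.01650141] mat c from M [ 0.55862905 -0.17522997] plate from M [0.57809657 0.01879585]
-0.105 plate c from Q [0.57819333 0.01643235] mat c from M [ 0.55897722 -0.17526578] plate from M [0.57941462 0.01866027]
```

>>> {"fn": "play_rows", "kwargs": {"moves": "1 -1 -15 0; 2 -3 -40 0.003; 2 -3 -70 0.003; 2 -3 -90 0.003; 2 -3 -90 0.003", "grip": 60}}

```text
t: 1.9
position: [0.5424, -0.176, 0.1386]
tool_rot: [[0.997, 0.082, -0.004], [0.082, -0.997, 0.001], [-0.004, -0.002, -1.0]]
wrist_force: [0.0, 0.1, -0.4]
grip_width: 0.0517
```

Run:
```python
from h import *
d,s=snap('wrist','wrist2'); print(s['t'],s['position'],s['grip_width'])
```

```text
1.9 [ 0.54236929 -0.17598387  0.13855609] 0.05173054148085674
```

View pics/wrist2.png

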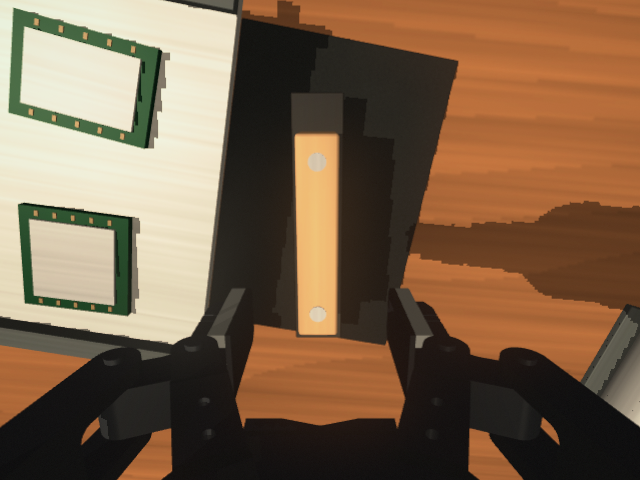

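The grip's screws are now at (317,161) and (318,314). I triangulate them with the earlier wrist view to check the height.

Run:
```python
from h import *
d,s=load('wrist1');e,f=load('wrist2')
for a,b in [((324,152),(317,161)),((324,264),(318,314)),((309,132),(296,134)),((340,132),(339,134))]: print(tri([(d,s,a),(e,f,b)]).round(4))
P=onz(e,f,[(317,161),(318,314),(296,134),(339,134),(298,335),(339,335)],.063); print(P.round(4), P[:2].mean(0))
print(manip.observe()['position'])
```

```text
[ 0.5892 -0.1705  0.0445]
[ 0.4998 -0.1783  0.0604]
[ 0.6037 -0.1576  0.0501]
[ 0.6065 -0.1801  0.0802]
[[ 0.5911 -0.1705  0.063 ]
 [ 0.5012 -0.1784  0.063 ]
 [ 0.6041 -0.1584  0.063 ]
 [ 0.606  -0.1808  0.063 ]
 [ 0.4861 -0.1674  0.063 ]
 [ 0.4882 -0.1922  0.063 ]] [ 0.54610831 -0.17441315  0.063     ]
[ 0.54321601 -0.17601692  0.14067739]
```

>>> {"fn": "play_rows", "kwargs": {"moves": "1 1 -20 0; 2 1 -45 0; 2 1 -70 0; 2 1 -90 0; 2 1 -102 0; 2 1 -104 0; 2 1 -104 0"}}

```text
t: 2.65
position: [0.5471, -0.1745, 0.0385]
tool_rot: [[0.997, 0.083, 0.001], [0.083, -0.997, -0.0], [0.001, 0.0, -1.0]]
wrist_force: [-0.1, -0.4, -0.7]
grip_width: 0.051
```

Run:
```python
from h import *
d,s=snap('wrist','wrist3'); print(s['t'],s['position'],s['grip_width'],s['wrist_force'])
```

```text
2.65 [ 0.54705846 -0.1744641   0.03846758] 0.05104931772224193 [-0.14557213 -0.4306131  -0.69405604]
```

View pics/wrist3.png

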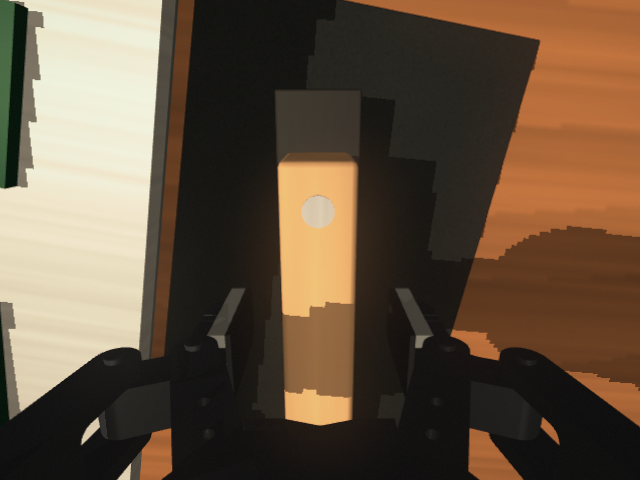

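Both fingers straddle the grip (278–356), which lies centred between the pads, and they are clear of the plate edge (165). I close the gripper.

>>> {"fn": "play_rows", "kwargs": {"moves": "0 0 -1 0; 0 0 -1 0; 0 0 -1 0; 0 0 -1 0; 0 0 -1 0; 0 0 -1 0; 0 0 -1 0", "grip": 0}}

```text
t: 3.4
position: [0.5472, -0.174, 0.0373]
tool_rot: [[0.996, 0.084, 0.001], [0.084, -0.996, -0.0], [0.001, 0.0, -1.0]]
wrist_force: [-0.1, 1.2, 5.2]
grip_width: 0.0228
```

>>> {"fn": "play_rows", "kwargs": {"moves": "0 0 8 0; 0 0 25 0; 0 0 45 0; 0 0 60 0; 0 0 68 0; 0 0 70 -0.02; 0 0 70 -0.08; 0 0 70 -0.14; 0 0 70 -0.18; 0 0 70 -0.18; 0 0 70 -0.18"}}

```text
t: 4.5
position: [0.5464, -0.1739, 0.1056]
tool_rot: [[0.995, -0.095, -0.001], [-0.095, -0.995, 0.0], [-0.001, -0.0, -1.0]]
wrist_force: [1.0, -0.6, -2.5]
grip_width: 0.0228
```

Run:
```python
from h import *
d,s=snap('wrist','wrist4'); print(s['t'],s['position'],s['tool_rot'][0],s['grip_width'],s['wrist_force'])
d,s=snap('scene','scene4')
cv2.imwrite('pics/scene4c.png',cv2.resize(d['img'][175:315,205:435],None,fx=3.4,fy=3.4,interpolation=cv2.INTER_CUBIC))
```

```text
4.5 [ 0.5463755  -0.17394279  0.10562821] [ 9.95450314e-01 -9.52768744e-02 -9.95154194e-04] 0.022838964027217946 [ 0.95840911 -0.5861934  -2.48235097]
```

View pics/wrist4.png

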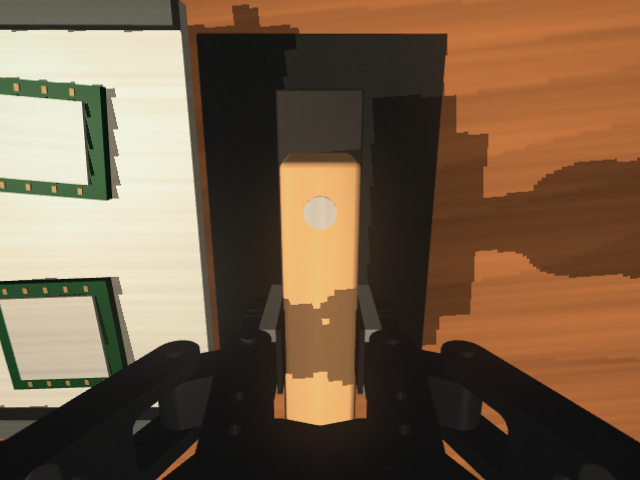

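View pics/scene4c.png

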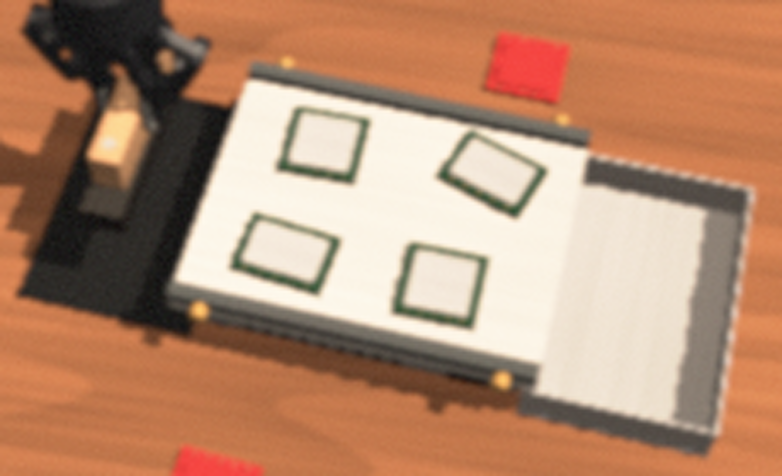

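>>> {"fn": "play_rows", "kwargs": {"moves": "2 8 0 0; 7 25 0 0; 13 45 0 0; 17 55 0 0; 17 58 0 0; 17 58 0 0"}}

```text
t: 5.2
position: [0.5636, -0.1157, 0.1062]
tool_rot: [[0.995, -0.095, -0.0], [-0.095, -0.995, -0.0], [-0.0, 0.0, -1.0]]
wrist_force: [-0.7, 0.6, -2.1]
grip_width: 0.0232
```

Run:
```python
from h import *
d,s=snap('wrist','wrist5'); print(s['t'],s['position'],s['tool_rot'][0],s['grip_width'],s['wrist_force'])
d,s=snap('scene','scene5')
cv2.imwrite('pics/scene5c.png',cv2.resize(d['img'][175:315,205:435],None,fx=3.4,fy=3.4,interpolation=cv2.INTER_CUBIC))
d,s=snap('top','top5')
cv2.imwrite('pics/top5c.png',cv2.resize(d['img'][180:300,215:435],None,fx=3.6,fy=3.6,interpolation=cv2.INTER_CUBIC))
```

```text
5.2 [ 0.56364745 -0.11573213  0.10624297] [ 9.95461016e-01 -9.51700379e-02 -1.74619814e-04] 0.02316840121916857 [-0.72200436  0.64438334 -2.10734772]
```

View pics/wrist5.png

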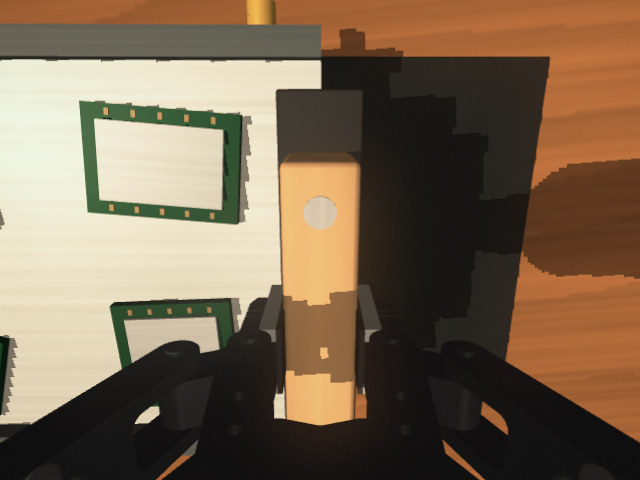

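View pics/scene5c.png

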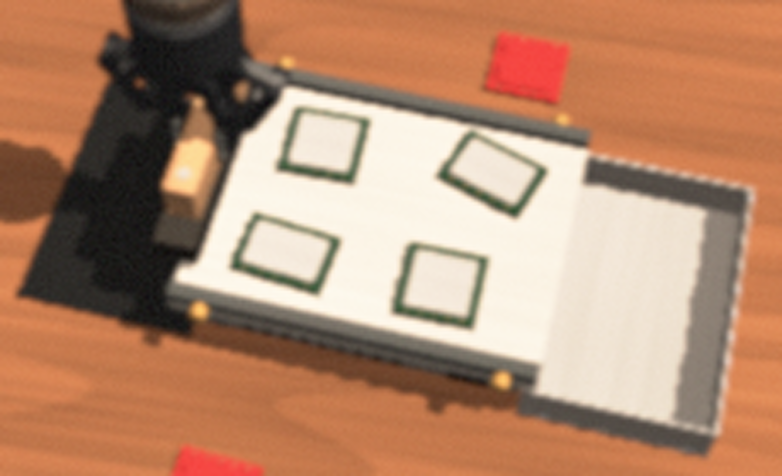

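View pics/top5c.png

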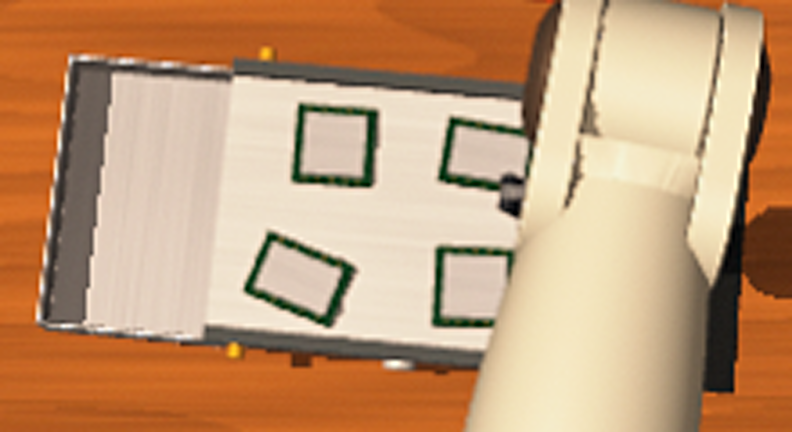

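Run:
```python
from h import *
d,s=load('wrist5')
im=d['img']
# edge rows along columns
g=cv2.cvtColor(im,cv2.COLOR_BGR2GRAY).astype(int)
for c in (10,80,150,220,300): 
    col=g[:110,c]; df=np.diff(col); print(c,[(i,df[i]) for i in np.argsort(-abs(df))[:4]])
def show(n,px,z):
    P=onz(d,s,px,z); R=s['tool_rot']; L=(P-s['position'])@R; print(n,P.round(4).tolist(),'tool',L[:,:2].round(4).tolist())
show('scraper end',[(277,90),(362,90)],.096)
show('rail top outer',[(10,28),(320,25)],.07)
show('rail inner bottom',[(10,59),(320,57)],.06)
show('rail inner top',[(10,59),(320,57)],.07)
```

```text
10 [(np.int64(59), np.int64(135)), (np.int64(58), np.int64(50)), (np.int64(55), np.int64(-37)), (np.int64(56), np.int64(-15))]
80 [(np.int64(59), np.int64(98)), (np.int64(100), np.int64(-97)), (np.int64(58), np.int64(80)), (np.int64(99), np.int64(-46))]
150 [(np.int64(59), np.int64(96)), (np.int64(105), np.int64(-93)), (np.int64(58), np.int64(72)), (np.int64(56), np.int64(-37))]
220 [(np.int64(60), np.int64(92)), (np.int64(59), np.int64(47)), (np.int64(61), np.int64(42)), (np.int64(56), np.int64(-35))]
300 [(np.int64(88), np.int64(-131)), (np.int64(59), np.int64(121)), (np.int64(60), np.int64(66)), (np.int64(87), np.int64(-33))]
scraper end [[0.6453, -0.1083, 0.096], [0.6424, -0.1384, 0.096]] tool [[0.0805, -0.0152], [0.0805, 0.0151]]
rail top outer [[0.6805, -0.0022, 0.07], [0.67, -0.126, 0.07]] tool [[0.1055, -0.1241], [0.1068, 0.0001]]
rail inner bottom [[0.6714, 0.0083, 0.06], [0.6596, -0.125, 0.06]] tool [[0.0954, -0.1337], [0.0964, 0.0001]]
rail inner top [[0.6693, 0.0013, 0.07], [0.6582, -0.1249, 0.07]] tool [[0.0941, -0.1266], [0.095, 0.0001]]
```

>>> {"fn": "play_rows", "kwargs": {"moves": "1 0 -3 0; 2 0 -7 0; 2 0 -10 0; 2 0 -10 0; 2 0 -10 0"}}

```text
t: 5.85
position: [0.5655, -0.116, 0.0961]
tool_rot: [[0.995, -0.096, -0.0], [-0.096, -0.995, 0.0], [-0.0, -0.0, -1.0]]
wrist_force: [-0.6, -0.4, -2.2]
grip_width: 0.023
```

>>> {"fn": "play_rows", "kwargs": {"moves": "0 0 -1 0; 0 0 -1 0; 0 0 -1 0"}}

```text
t: 6.15
position: [0.5657, -0.116, 0.0954]
tool_rot: [[0.995, -0.096, 0.0], [-0.096, -0.995, -0.0], [0.0, 0.0, -1.0]]
wrist_force: [-0.1, -0.7, -2.0]
grip_width: 0.0231
```

Run:
```python
from h import *
d,s=snap('scene','scene6'); print(s['position'],s['wrist_force'])
cv2.imwrite('pics/scene6c.png',cv2.resize(d['img'][175:315,205:435],None,fx=3.4,fy=3.4,interpolation=cv2.INTER_CUBIC))
```

```text
[ 0.56571551 -0.11599867  0.09535164] [-0.08218564 -0.73748537 -2.00461496]
```

View pics/scene6c.png

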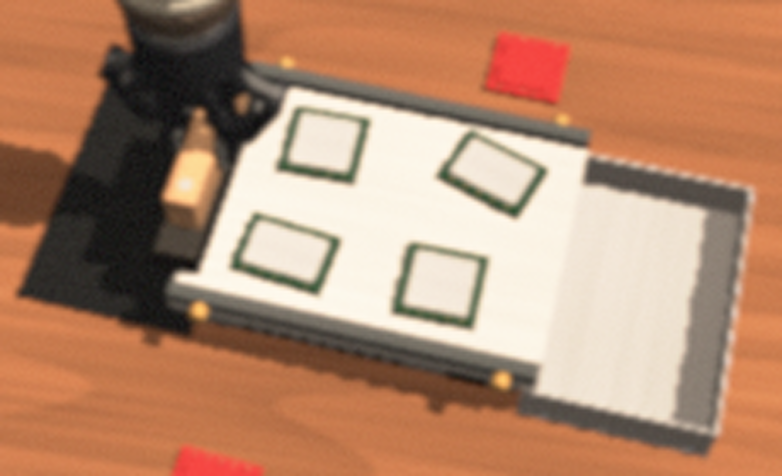

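>>> {"fn": "play_rows", "kwargs": {"moves": "0 4 0 0; 1 10 0 0; 2 20 0 0; 3 30 0 0; 4 40 0 0; 5 50 0 0; 6 60 0 0; 7 70 0 0; 8 80 0 0; 9 90 0 0; 10 98 0 0; 10 100 0 0"}}

```text
t: 7.4
position: [0.5745, -0.0343, 0.0952]
tool_rot: [[0.998, -0.066, 0.001], [-0.066, -0.998, 0.014], [-0.0, -0.014, -1.0]]
wrist_force: [-0.1, -1.4, -1.7]
grip_width: 0.0228
```

Run:
```python
from h import *
d,s=snap('wrist','wrist7'); print(s['t'],s['position'],s['wrist_force'],s['grip_width'])
d,s=snap('scene','scene7'); 
cv2.imwrite('pics/scene7c.png',cv2.resize(d['img'][175:315,205:435],None,fx=3.4,fy=3.4,interpolation=cv2.INTER_CUBIC))
```

```text
7.4 [ 0.57451081 -0.03433692  0.09522688] [-0.06616634 -1.37657413 -1.67160752] 0.02283162032786051
```

View pics/scene7c.png

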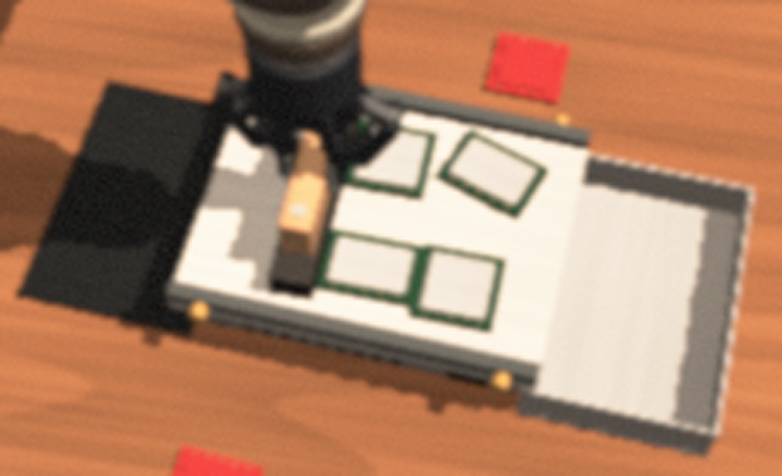

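View pics/wrist7.png

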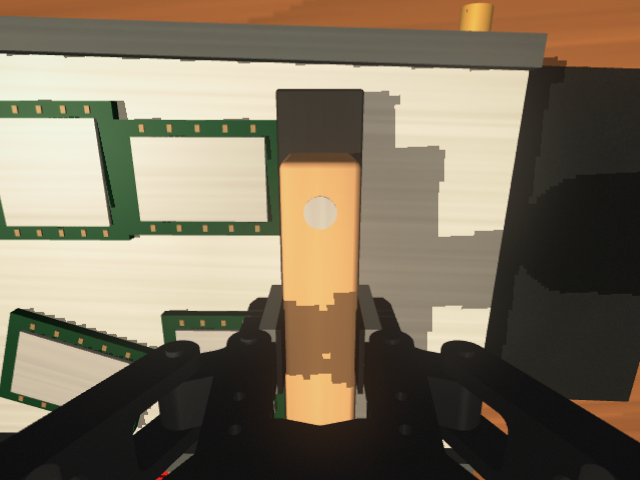

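Run:
```python
from h import *
s=manip.observe(); print(s['t'],s['position'],s['tool_rot'].round(3),s['wrist_force'],s['moment'],s['qd'].round(3),s['joints'].round(3),s['joint_torque'].round(1))
```

```text
7.5 [ 0.57445683 -0.03451732  0.09529365] [[ 0.998 -0.066  0.001]
 [-0.066 -0.998  0.014]
 [-0.    -0.014 -1.   ]] [-0.27297807  0.07086799 -1.94596369] [-0.0565054  -0.05619243 -0.00182721] [-0.004  0.    -0.001  0.001 -0.002  0.003] [-0.067  0.139 -0.03   1.402  0.014  3.141] [  0.2 -56.7  47.8  -0.    0.1   0. ]
```

The wrist's last joint hit its upper limit (q6 = 3.141), so the wipe stalled and the tool yawed. Chips at (370,265), (458,288), (395,160) and (492,172) in the scene crop are still flat on the plate. The block is symmetric, so I'll back off, lift it, turn it half a turn (q6 goes to about 0) and wipe again.

>>> {"fn": "play_rows", "kwargs": {"moves": "0 -5 0 0; -1 -12 0 0; -1 -15 3 0; -1 -15 12 0; -1 -15 28 0; -1 -15 40 0.03; -1 -15 45 0.12; -1 -15 45 0.25; -1 -15 45 0.39; -1 -15 45 0.53; -1 -15 45 0.67; -1 -15 45 0.81"}}

```text
t: 8.7
position: [0.5737, -0.0496, 0.1411]
tool_rot: [[0.731, 0.682, -0.009], [0.683, -0.731, 0.01], [0.0, -0.013, -1.0]]
wrist_force: [-0.3, -0.5, -1.9]
grip_width: 0.0228
```

Run:
```python
from h import *
s=manip.observe(); print(s['t'],s['position'],s['tool_rot'].round(3),s['wrist_force'],s['qd'].round(3),s['joints'].round(3))
```

```text
8.7 [ 0.57365649 -0.04956819  0.14113321] [[ 0.731  0.682 -0.009]
 [ 0.683 -0.731  0.01 ]
 [ 0.    -0.013 -1.   ]] [-0.30545829 -0.4929886  -1.87191325] [ 0.008  0.014  0.015  0.015 -0.013 -1.382] [-0.091  0.143  0.063  1.501  0.009  2.3  ]
```

>>> {"fn": "play_rows", "kwargs": {"moves": "0 0 0 0.14; 0 0 0 0.28; 0 0 0 0.42; 0 0 0 0.56; 0 0 0 0.70; 0 0 0 0.84; 0 0 0 0.98; 0 0 0 1.12; 0 0 0 1.26; 0 0 0 1.40; 0 0 0 1.54; 0 0 0 1.68"}}

```text
t: 9.9
position: [0.5736, -0.0495, 0.1411]
tool_rot: [[-0.758, 0.652, -0.008], [0.652, 0.758, -0.011], [-0.001, -0.013, -1.0]]
wrist_force: [-0.4, 0.4, -2.0]
grip_width: 0.023
```

>>> {"fn": "play_rows", "kwargs": {"moves": "0 0 0 0.14; 0 0 0 0.28; 0 0 0 0.42; 0 0 0 0.52; 0 0 0 0.60; 0 0 0 0.62; 0 0 0 0.62; 0 0 0 0.62"}}

```text
t: 10.7
position: [0.5735, -0.0496, 0.1406]
tool_rot: [[-0.995, 0.099, -0.001], [0.099, 0.995, -0.014], [-0.001, -0.014, -1.0]]
wrist_force: [-0.3, 1.1, -1.9]
grip_width: 0.023
```

Run:
```python
from h import *
d,s=snap('wrist','wrist8'); print(s['t'],s['position'],s['tool_rot'].round(4),np.arctan2(s['tool_rot'][1,0],s['tool_rot'][0,0])-np.pi,s['joints'].round(3))
d,s=snap('scene','scene8'); 
cv2.imwrite('pics/scene8c.png',cv2.resize(d['img'][175:315,205:435],None,fx=3.4,fy=3.4,interpolation=cv2.INTER_CUBIC))
```

```text
10.7 [ 0.5735122  -0.04956823  0.14059183] [[-9.951e-01  9.890e-02 -8.000e-04]
 [ 9.890e-02  9.950e-01 -1.390e-02]
 [-5.000e-04 -1.390e-02 -9.999e-01]] -0.09902388725443512 [-0.079  0.133  0.05   1.488 -0.014  0.02 ]
```

View pics/wrist8.png

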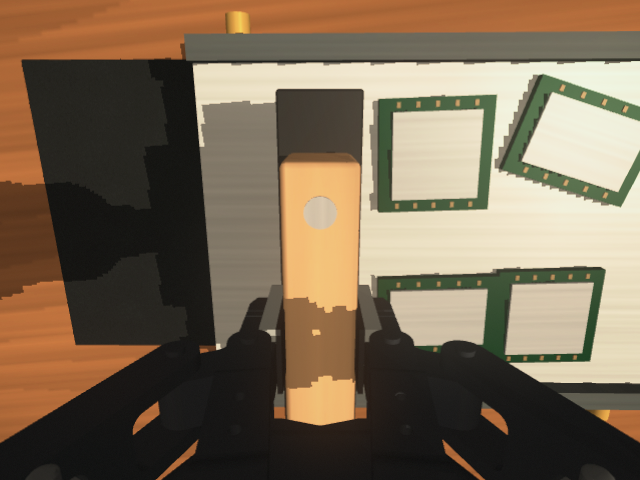

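View pics/scene8c.png

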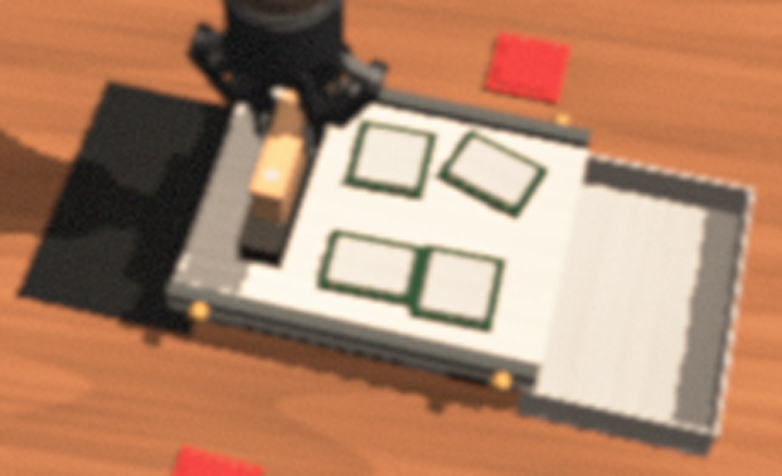

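Run:
```python
from h import *
d,s=load('wrist8')
def show(n,px,z):
    P=onz(d,s,px,z); R=s['tool_rot']; L=(P-s['position'])@R; print(n,P.round(4).tolist(),'tool',L[:,:2].round(4).tolist())
b=s['position'][2]-.0343; print(b)
show('end',[(277,90),(363,90)],b+.024)
g=cv2.cvtColor(d['img'],cv2.COLOR_BGR2GRAY).astype(int)
for c in (210,300,450,600): 
    df=np.diff(g[20:85,c]); print(c,[(i+20,df[i]) for i in np.argsort(-abs(df))[:4]])
show('rail in bottom',[(210,61),(630,61)],.06)
show('plate end far rail',[(215,345)],.06)
```

```text
0.10629182715384325
end [[0.4927, -0.0571, 0.1303], [0.4957, -0.0266, 0.1303]] tool [[0.0797, -0.0154], [0.0797, 0.0153]]
210 [(np.int64(62), np.int64(121)), (np.int64(63), np.int64(59)), (np.int64(60), np.int64(-44)), (np.int64(59), np.int64(-21))]
300 [(np.int64(62), np.int64(110)), (np.int64(63), np.int64(59)), (np.int64(59), np.int64(-32)), (np.int64(61), np.int64(27))]
450 [(np.int64(61), np.int64(120)), (np.int64(62), np.int64(53)), (np.int64(59), np.int64(-34)), (np.int64(58), np.int64(-21))]
600 [(np.int64(60), np.int64(124)), (np.int64(61), np.int64(58)), (np.int64(57), np.int64(-33)), (np.int64(58), np.int64(-26))]
rail in bottom [[0.4697, -0.0971, 0.06], [0.4912, 0.1152, 0.06]] tool [[0.0986, -0.0565], [0.0982, 0.157]]
plate end far rail [[0.6327, -0.1226, 0.06]] tool [[-0.066, -0.0657]]
```

>>> {"fn": "play_rows", "kwargs": {"moves": "-2 0 -10 0; -4 0 -25 0; -5 0 -38 0; -5 0 -43 0; -5 0 -45 0; -5 0 -45 0; -5 0 -45 0"}}

```text
t: 11.5
position: [0.5688, -0.0496, 0.0958]
tool_rot: [[-0.995, 0.098, -0.0], [0.098, 0.995, -0.014], [-0.001, -0.014, -1.0]]
wrist_force: [-0.5, -0.3, -1.7]
grip_width: 0.0229
```

Run:
```python
from h import *
d,s=snap('wrist','wrist9'); print(s['t'],s['position'],s['tool_rot'].round(4)[0],s['wrist_force'])
def show(n,px,z):
    P=onz(d,s,px,z); R=s['tool_rot']; L=(P-s['position'])@R; print(n,P.round(4).tolist(),'tool',L[:,:2].round(4).tolist())
g=cv2.cvtColor(d['img'],cv2.COLOR_BGR2GRAY).astype(int)
for c in (250,450,600): 
    df=np.diff(g[20:88,c]); print(c,[(i+20,df[i]) for i in np.argsort(-abs(df))[:3]]); 
    i=np.argmax(df)+20.5; show('rail',[(c,i)],.06)
```

```text
11.5 [ 0.56881275 -0.04959797  0.09582004] [-9.952e-01  9.750e-02 -2.000e-04] [-0.47842724 -0.31347445 -1.68746296]
250 [(np.int64(59), np.int64(93)), (np.int64(58), np.int64(63)), (np.int64(60), np.int64(40))]
rail [[0.4732, -0.0695, 0.06]] tool [[0.0932, -0.0286]]
450 [(np.int64(61), np.int64(68)), (np.int64(58), np.int64(47)), (np.int64(62), np.int64(37))]
rail [[0.4821, 0.0116, 0.06]] tool [[0.0924, 0.0529]]
600 [(np.int64(74), np.int64(-115)), (np.int64(58), np.int64(99)), (np.int64(73), np.int64(-78))]
rail [[0.487, 0.0716, 0.06]] tool [[0.0933, 0.1131]]
```

View pics/wrist9.png

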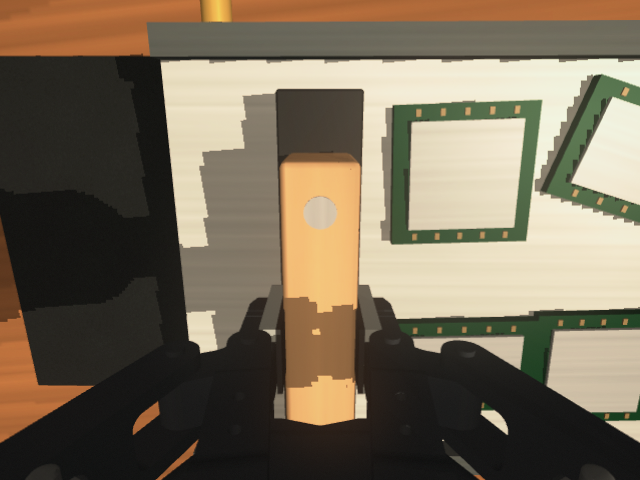

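>>> {"fn": "play_rows", "kwargs": {"moves": "0 4 0 0; 1 10 0 0; 2 20 0 0; 3 30 0 0; 4 40 0 0; 5 50 0 0; 6 60 0 0; 7 70 0 0; 8 80 0 0; 8 85 0 0; 8 85 0 0"}}

```text
t: 12.65
position: [0.5764, 0.0364, 0.0951]
tool_rot: [[-0.995, 0.096, -0.001], [0.096, 0.995, -0.013], [0.0, -0.013, -1.0]]
wrist_force: [-0.4, 0.5, -1.8]
grip_width: 0.0231
```

Run:
```python
from h import *
d,s=snap('wrist','wrist10'); print(s['t'],s['position'],s['wrist_force'],s['joints'].round(2))
d,s=snap('scene','scene10'); 
cv2.imwrite('pics/scene10c.png',cv2.resize(d['img'][175:315,205:435],None,fx=3.4,fy=3.4,interpolation=cv2.INTER_CUBIC))
```

```text
12.65 [0.57636077 0.03644354 0.09513113] [-0.42063202  0.53266145 -1.83103658] [ 0.07  0.15 -0.02  1.4  -0.01  0.17]
```

View pics/scene10c.png

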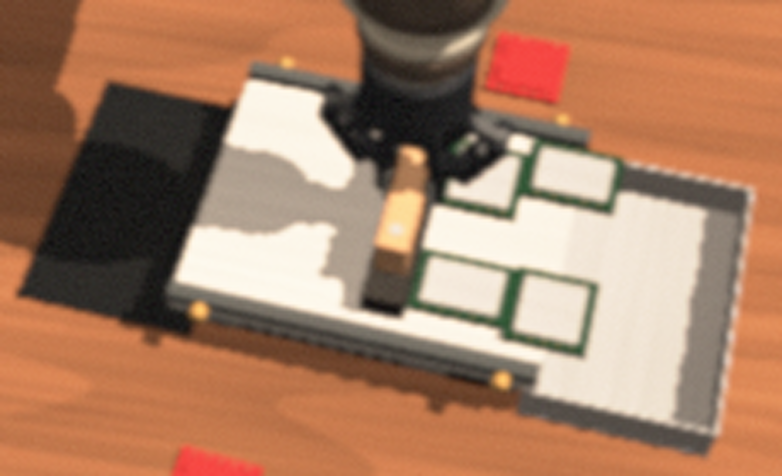

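View pics/wrist10.png

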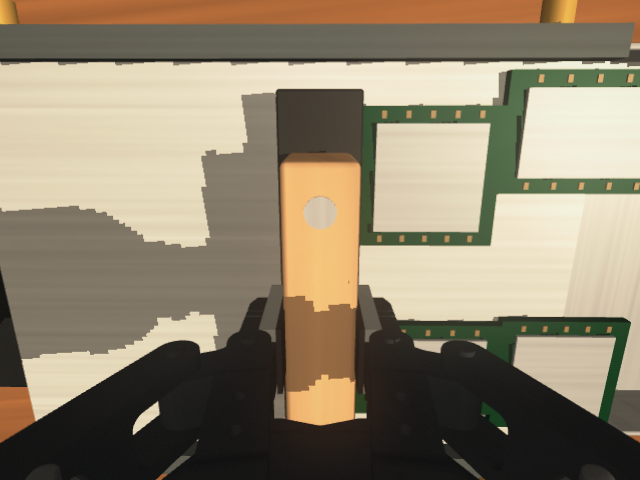

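>>> {"fn": "play_rows", "kwargs": {"moves": "0 4 0 0; 1 12 0 0; 2 20 0 0; 3 28 0 0; 4 36 0 0; 4 44 0 0; 5 50 0 0; 5 52 0 0; 5 52 0 0"}}

```text
t: 13.65
position: [0.5814, 0.0878, 0.0953]
tool_rot: [[-0.995, 0.097, -0.001], [0.097, 0.995, -0.014], [-0.0, -0.014, -1.0]]
wrist_force: [-0.1, -0.3, -2.0]
grip_width: 0.0228
```

Run:
```python
from h import *
d,s=snap('wrist','wrist11'); print(s['t'],s['position'],s['wrist_force'],s['joints'].round(2))
d,s=snap('scene','scene11'); 
cv2.imwrite('pics/scene11c.png',cv2.resize(d['img'][175:315,205:435],None,fx=3.4,fy=3.4,interpolation=cv2.INTER_CUBIC))
```

```text
13.65 [0.58143125 0.0878257  0.0952545 ] [-0.05465958 -0.26674505 -2.0479592 ] [ 0.16  0.17  0.01  1.41 -0.01  0.25]
```

View pics/scene11c.png

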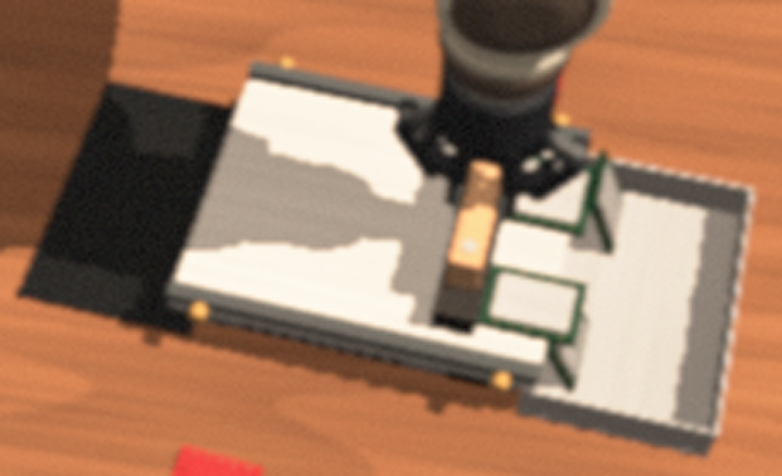

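View pics/wrist11.png

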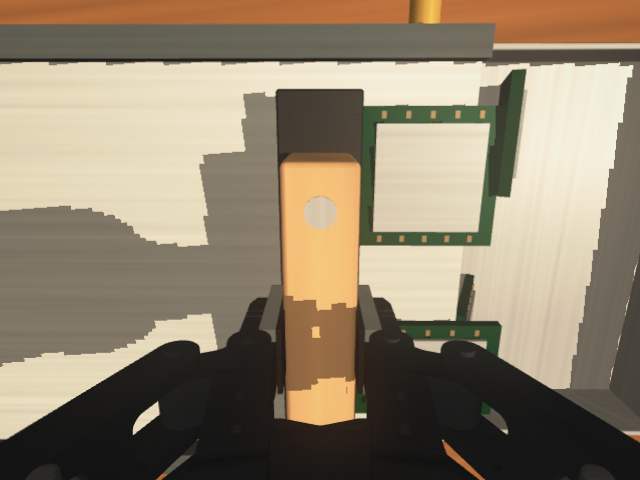

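The leading chips have tipped over the edge and lean steeply at (600,200) and (563,355) in the crop. The trailing two are flat against the scraper. I continue slowly.

>>> {"fn": "play_rows", "kwargs": {"moves": "0 3 0 0; 1 8 0 0; 1 13 0 0; 2 18 0 0; 2 23 0 0; 3 28 0 0; 3 30 0 0; 3 30 0 0"}}

```text
t: 14.55
position: [0.5844, 0.1178, 0.0952]
tool_rot: [[-0.995, 0.097, -0.001], [0.097, 0.995, -0.014], [-0.0, -0.014, -1.0]]
wrist_force: [1.1, -0.1, -2.1]
grip_width: 0.0231
```

Run:
```python
from h import *
d,s=snap('wrist','wrist12'); print(s['t'],s['position'],s['wrist_force'],s['joints'].round(2))
d,s=snap('scene','scene12'); 
cv2.imwrite('pics/scene12c.png',cv2.resize(d['img'][175:315,205:435],None,fx=3.4,fy=3.4,interpolation=cv2.INTER_CUBIC))
```

```text
14.55 [0.58442791 0.11784914 0.09524504] [ 1.06637718 -0.08446965 -2.10817499] [ 0.21  0.19  0.03  1.41 -0.01  0.3 ]
```

View pics/scene12c.png

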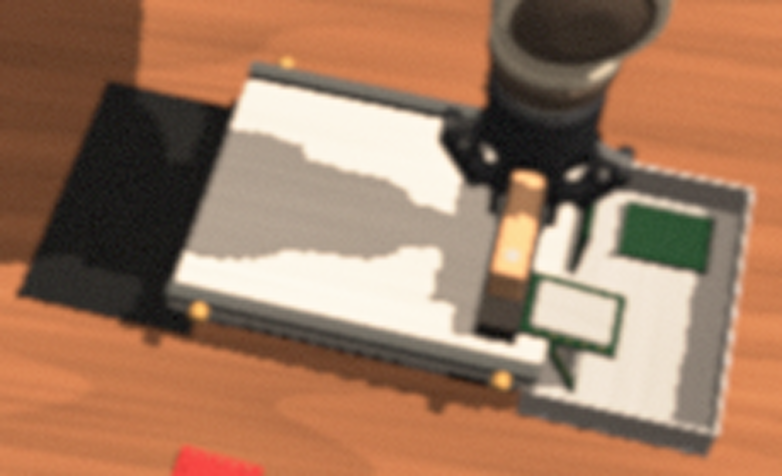

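View pics/wrist12.png

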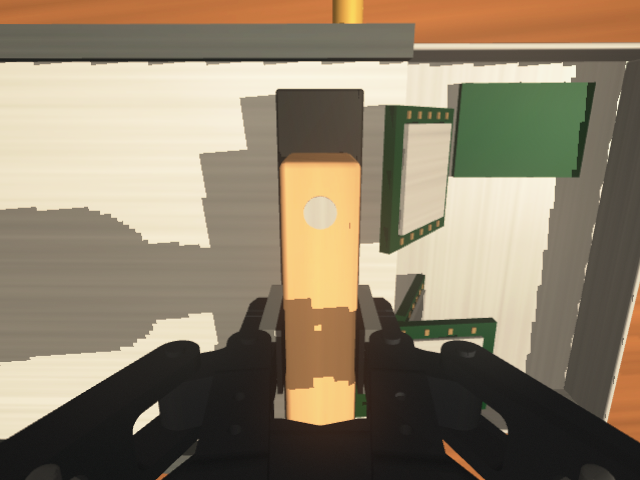

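>>> {"fn": "play_rows", "kwargs": {"moves": "0 3 0 0; 1 8 0 0; 1 13 0 0; 2 18 0 0; 2 22 0 0; 2 24 0 0; 2 24 0 0; 2 24 0 0"}}

```text
t: 15.45
position: [0.5864, 0.1414, 0.0952]
tool_rot: [[-0.995, 0.097, -0.001], [0.097, 0.995, -0.014], [-0.0, -0.014, -1.0]]
wrist_force: [-0.3, 0.2, -1.8]
grip_width: 0.0231
```

Run:
```python
from h import *
d,s=snap('wrist','wrist13'); print(s['t'],s['position'],s['wrist_force'],s['joints'].round(2))
d,s=snap('scene','scene13'); 
cv2.imwrite('pics/scene13c.png',cv2.resize(d['img'][175:315,205:435],None,fx=3.4,fy=3.4,interpolation=cv2.INTER_CUBIC))
```

```text
15.45 [0.58635446 0.14140238 0.09524623] [-0.26999362  0.19137149 -1.83463808] [ 0.24  0.21  0.05  1.42 -0.01  0.34]
```

View pics/scene13c.png

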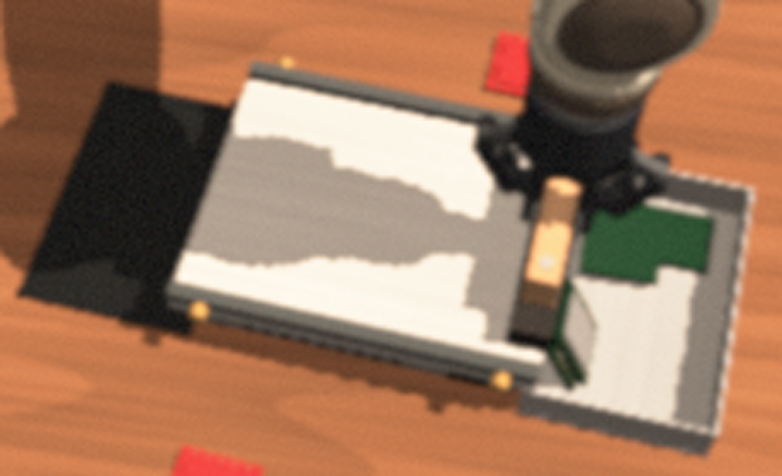

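View pics/wrist13.png

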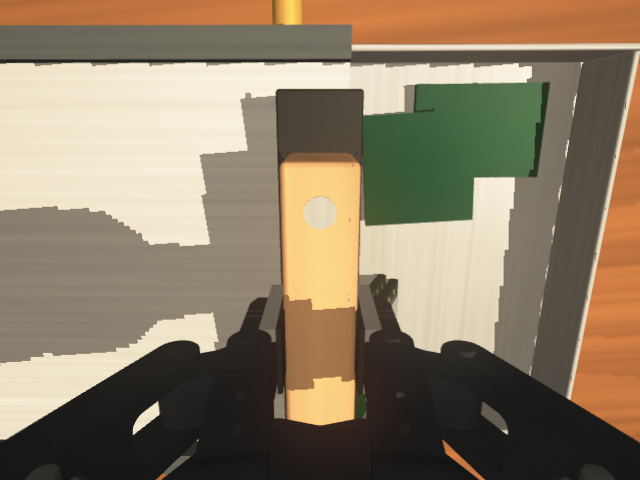

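>>> {"fn": "play_rows", "kwargs": {"moves": "0 3 0 0; 1 7 0 0; 1 11 0 0; 1 15 0 0; 2 19 0 0; 2 22 0 0; 2 22 0 0; 2 22 0 0; 2 22 0 0"}}

```text
t: 16.45
position: [0.5884, 0.1633, 0.0953]
tool_rot: [[-0.995, 0.098, -0.001], [0.098, 0.995, -0.014], [-0.0, -0.014, -1.0]]
wrist_force: [-0.1, -0.5, -0.7]
grip_width: 0.0228
```

Run:
```python
from h import *
d,s=snap('wrist','wrist14'); print(s['t'],s['position'],s['wrist_force'],s['joints'].round(2))
d,s=snap('scene','scene14'); 
cv2.imwrite('pics/scene14c.png',cv2.resize(d['img'][175:315,205:435],None,fx=3.4,fy=3.4,interpolation=cv2.INTER_CUBIC))
```

```text
16.45 [0.58837812 0.16331739 0.0952647 ] [-0.07788179 -0.5264637  -0.74133087] [ 0.28  0.23  0.07  1.42 -0.01  0.37]
```

View pics/scene14c.png

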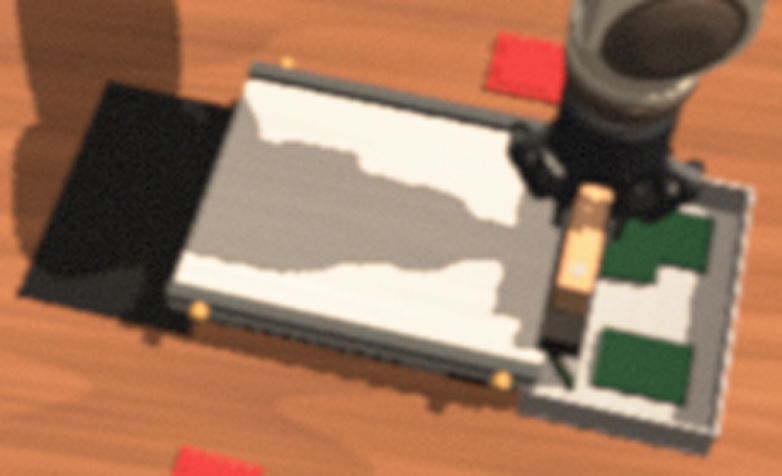

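View pics/wrist14.png

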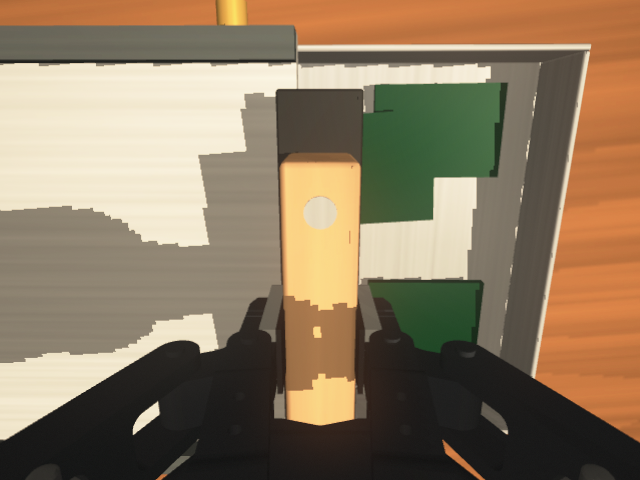

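Three chips lie flat in the tray. The fourth, at (558,365) in the crop, stands steeply at the plate's edge. I lift the block off a little and look at it.

>>> {"fn": "play_rows", "kwargs": {"moves": "0 0 3 0; 0 0 10 0; 0 0 22 0; 0 0 35 0; 0 0 40 0; 0 0 40 0"}}

```text
t: 17.15
position: [0.5891, 0.1636, 0.1369]
tool_rot: [[-0.995, 0.097, 0.001], [0.097, 0.995, -0.013], [-0.002, -0.013, -1.0]]
wrist_force: [0.4, 0.3, -2.4]
grip_width: 0.0229
```

Run:
```python
from h import *
d,s=snap('wrist','wrist15'); print(s['t'],s['position'],s['wrist_force'],s['joints'].round(2))
d,s=snap('scene','scene15'); 
cv2.imwrite('pics/scene15c.png',cv2.resize(d['img'][205:315,335:435],None,fx=5.4,fy=5.4,interpolation=cv2.INTER_CUBIC))
```

```text
17.15 [0.58906431 0.16362612 0.13691597] [ 0.41482379  0.32572373 -2.4303178 ] [ 0.28  0.22  0.15  1.5  -0.01  0.37]
```

View pics/scene15c.png

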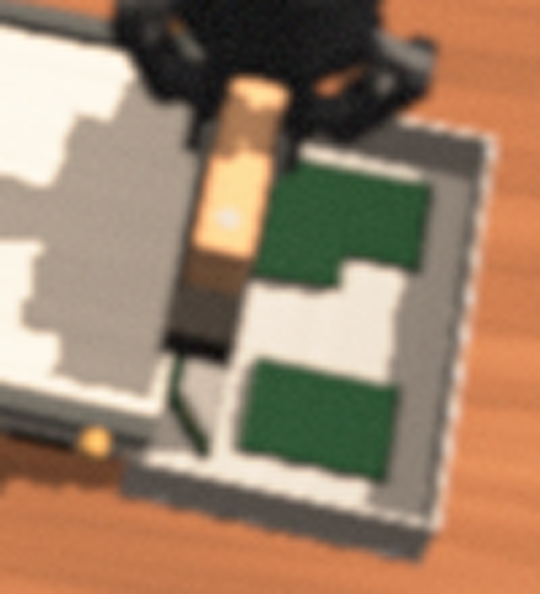

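View pics/wrist15.png

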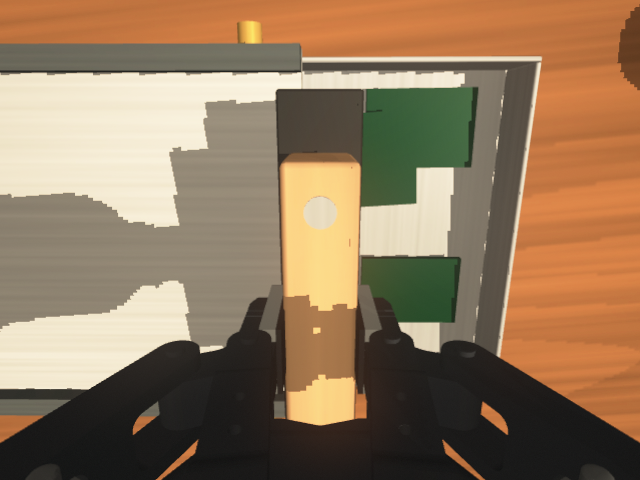

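>>> {"fn": "play_rows", "kwargs": {"moves": "-1 -12 0 0; -4 -40 0 0; -8 -80 0 0; -12 -120 0 0; -15 -150 0 0; -16 -160 0 0; -16 -160 0 0"}}

```text
t: 17.95
position: [0.572, 0.0018, 0.135]
tool_rot: [[-0.995, 0.1, -0.002], [0.1, 0.995, -0.014], [0.0, -0.014, -1.0]]
wrist_force: [-0.1, 0.8, -2.1]
grip_width: 0.0231
```

Run:
```python
from h import *
d,s=snap('scene','scene16'); print(s['t'],s['position'],s['wrist_force'])
cv2.imwrite('pics/scene16c.png',cv2.resize(d['img'][205:315,335:435],None,fx=5.4,fy=5.4,interpolation=cv2.INTER_CUBIC))
d,s=snap('top','top16')
cv2.imwrite('pics/top16c.png',cv2.resize(d['img'][185:290,215:325],None,fx=5.4,fy=5.4,interpolation=cv2.INTER_CUBIC))
```

```text
17.95 [0.57198226 0.00179371 0.13499615] [-0.10802846  0.79587785 -2.07343974]
```

View pics/scene16c.png

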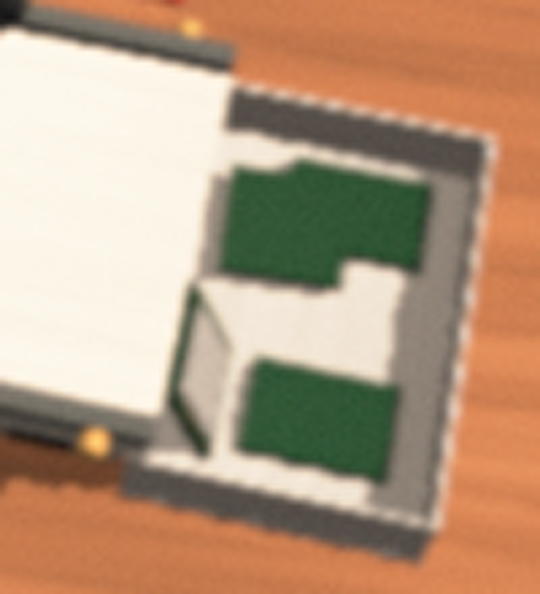

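View pics/top16c.png

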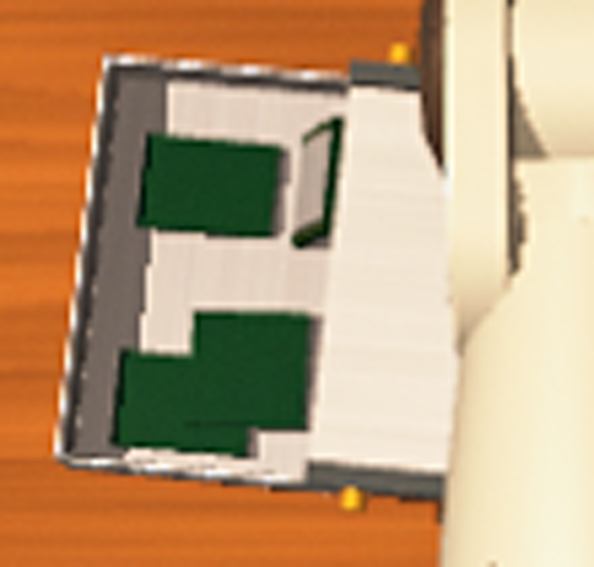

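Run:
```python
from h import *
d,s=load('scene16'); D,S=load('top16')
a=np.array([203,371])/5.4+[335,205]-.4; b=np.array([318,184])/5.4+[215,185]-.4
p=tri([(d,s,a),(D,S,b)]); print(p)
t=-.098; X=np.array([np.cos(t),np.sin(t)]);Y=np.array([-np.sin(t),np.cos(t)])
tc=np.array([.576,.018])+.195*Y
for q in (p,): print('tray frame',(q[:2]-tc)@X,(q[:2]-tc)@Y)
f=lambda x:np.array(x)/5.4+[215,185]-.4
P=onz(D,S,f([(212,185),(252,371),(185,400)]),.012); print([((q[:2]-tc)@X,(q[:2]-tc)@Y) for q in P])
e=onz(D,S,f([(340,122),(330,235)]),.06); print('top edge y',[(q[:2]-tc)@Y for q in e])
```

```text
[0.63899205 0.16349027 0.02871682]
tray frame 0.048454570359328056 -0.044044470347771814
[(np.float64(0.04607265876675907), np.float64(0.013146005597377566)), (np.float64(-0.048373528375745684), np.float64(-0.018614422279180795)), (np.float64(-0.06647679372271399), np.float64(0.014069643563095226))]
top edge y [np.float64(-0.055490877899717184), np.float64(-0.05683734105906685)]
```

>>> {"fn": "play_rows", "kwargs": {"moves": "-1 -15 0 0; -4 -45 0 0; -8 -85 0 0; -11 -125 0 0; -14 -160 0 0; -16 -178 0 0; -16 -183 0 0; -16 -183 -15 0; -16 -183 -40 0; -16 -183 -65 0; -16 -183 -80 0; -16 -183 -80 0"}}

```text
t: 19.25
position: [0.555, -0.1781, 0.0523]
tool_rot: [[-0.995, 0.096, -0.005], [0.096, 0.995, -0.012], [0.004, -0.013, -1.0]]
wrist_force: [-0.4, -0.0, -1.9]
grip_width: 0.0231
```

Run:
```python
from h import *
d,s=snap('wrist','wrist17'); print(s['t'],s['position'],s['wrist_force'],s['joints'].round(2),s['grip_width'])
M=np.array([[1,0]])
t=-.098; X=np.array([np.cos(t),np.sin(t)]);Y=np.array([-np.sin(t),np.cos(t)])
mc=np.array([.576,.018])-.195*Y; q=s['position'][:2]-mc; print(q@X,q@Y)
```

```text
19.25 [ 0.55504314 -0.1780756   0.05226824] [-0.36128983 -0.03098499 -1.87354862] [-0.3   0.17 -0.08  1.32 -0.01 -0.21] 0.023126910132722882
-0.0016716359361181993 -0.002185282290816485
```

View pics/wrist17.png

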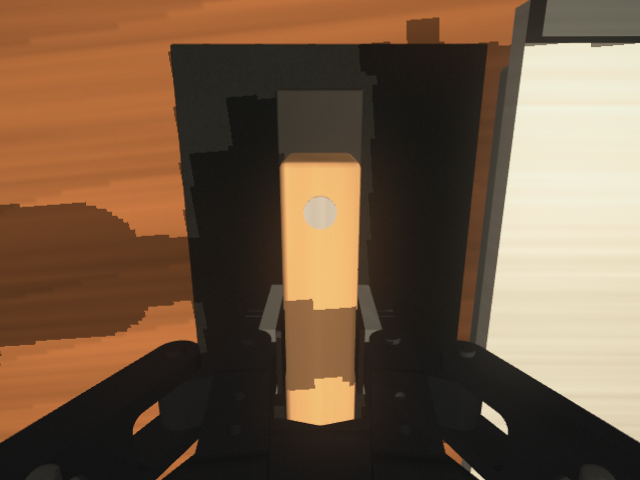

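>>> {"fn": "play_rows", "kwargs": {"moves": "0 -2 -4 0; 0 -3 -8 0; 0 -3 -11 0; 0 -3 -13 0; 0 -3 -14 0; 0 -3 -15 0; 0 -3 -15 0"}}

```text
t: 20.0
position: [0.5564, -0.1826, 0.0402]
tool_rot: [[-0.995, 0.098, -0.001], [0.098, 0.995, -0.014], [-0.0, -0.014, -1.0]]
wrist_force: [0.4, -0.7, -2.2]
grip_width: 0.0227
```

>>> {"fn": "play_rows", "kwargs": {"moves": "0 0 -1 0; 0 0 -2 0; 0 0 -3 0; 0 0 -3 0; 0 0 -3 0"}}

```text
t: 20.5
position: [0.5565, -0.1826, 0.0376]
tool_rot: [[-0.995, 0.098, -0.001], [0.098, 0.995, -0.014], [-0.0, -0.014, -1.0]]
wrist_force: [-0.5, 0.3, 1.7]
grip_width: 0.023
```

Contact: the force rose from -2.2 to +1.7 N at TCP z 0.0376, the same height as at the pick-up. I let go.

>>> {"fn": "play_rows", "kwargs": {"moves": "0 0 0 0; 0 0 0 0; 0 0 0 0; 0 0 0 0; 0 0 0 0; 0 0 0 0", "grip": 60}}

```text
t: 21.1
position: [0.5564, -0.1826, 0.0373]
tool_rot: [[-0.995, 0.098, -0.001], [0.098, 0.995, -0.014], [-0.0, -0.014, -1.0]]
wrist_force: [-0.5, 0.2, -0.6]
grip_width: 0.0514
```

Run:
```python
from h import *
d,s=snap('wrist','wrist18'); print(s['t'],s['position'],s['wrist_force'],s['grip_width'])
```

```text
21.1 [ 0.55641164 -0.18259751  0.03726225] [-0.53332024  0.22474742 -0.56786898] 0.05136222354163952
```

View pics/wrist18.png

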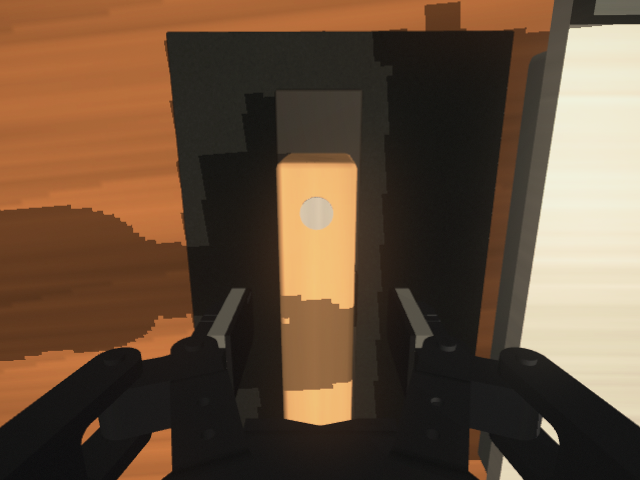

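The grip stands free between the open pads (clear on both sides). I rise straight up.

>>> {"fn": "play_rows", "kwargs": {"moves": "0 0 5 0; 0 0 18 0; 0 0 40 0; 0 0 70 0; 0 0 105 0; 0 0 140 0; 0 0 160 0; 0 0 165 0; 0 0 165 0"}}

```text
t: 22.05
position: [0.5567, -0.1827, 0.2032]
tool_rot: [[-0.995, 0.097, 0.0], [0.097, 0.995, -0.014], [-0.002, -0.014, -1.0]]
wrist_force: [-0.3, 1.3, 1.0]
grip_width: 0.0513
```

>>> {"fn": "play_rows", "kwargs": {"moves": "-10 -15 0 0; -40 -40 0 0; -70 -65 0 0; -95 -90 0 0; -115 -110 0 0; -120 -120 0 0; -120 -120 0 0; -120 -120 0 0"}}

```text
t: 22.85
position: [0.4365, -0.3023, 0.2016]
tool_rot: [[-0.995, 0.098, -0.002], [0.098, 0.995, -0.013], [0.001, -0.013, -1.0]]
wrist_force: [0.1, 1.1, 0.0]
grip_width: 0.0514
```

Run:
```python
from h import *
d,s=snap('wrist','wrist19'); print(s['t'],s['position'],s['wrist_force'],s['grip_width'])
d,s=snap('scene','scene19');cv2.imwrite('pics/scene19c.png',cv2.resize(d['img'][150:330,130:500],None,fx=2.1,fy=2.1,interpolation=cv2.INTER_CUBIC))
d,s=snap('top','top19')
```

```text
22.85 [ 0.43653272 -0.30234713  0.20158027] [0.11062143 1.09524414 0.01554762] 0.05143398140201448
```

View pics/scene19c.png

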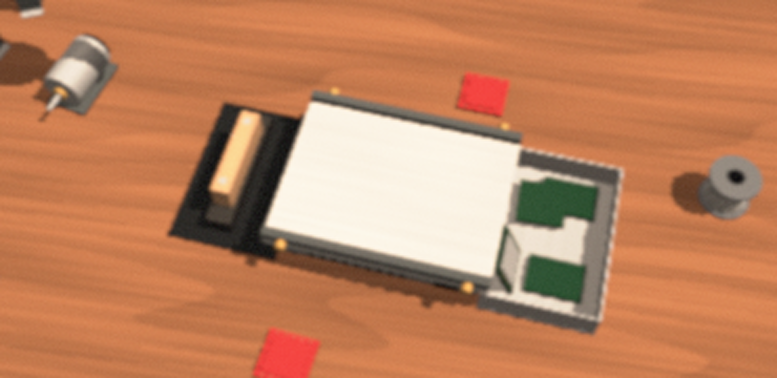

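View pics/top19.png

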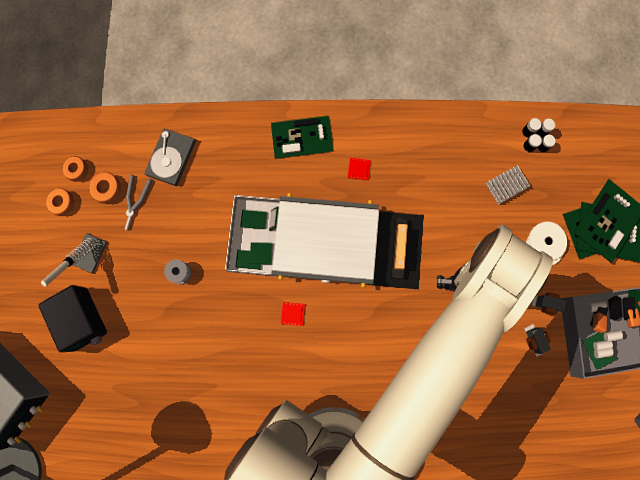

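View pics/wrist19.png

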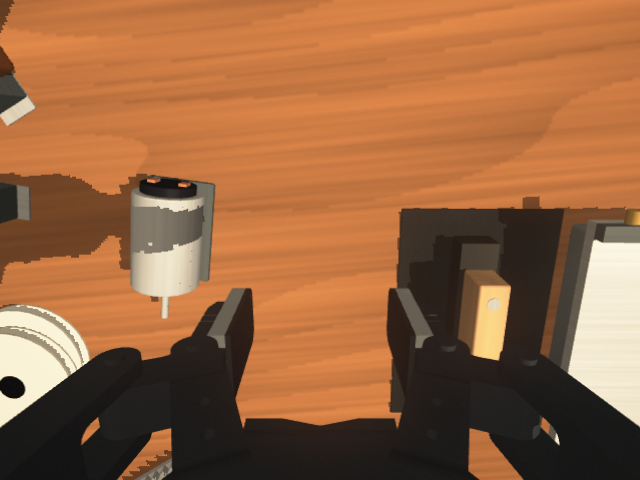

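Plate empty, four chips in the tray (one leaning at (510,260) in the scene crop), and the scraper upright on the mat. The motor and spool are in place and the arm is clear. One last check of the numbers, then I hand in.

Run:
```python
from h import *
d,s=load('top19'); h=cv2.cvtColor(d['img'],cv2.COLOR_BGR2HSV)[210:290,380:424]
m=cv2.inRange(h,(8,60,200),(30,200,255)); c=max(cv2.findContours(m,0,2)[0],key=cv2.contourArea); r=cv2.minAreaRect(c); print(r)
p=onz(d,s,[np.array(r[0])+[380,210]],.063)[0]
t=-.098; X=np.array([np.cos(t),np.sin(t)]);Y=np.array([-np.sin(t),np.cos(t)])
mc=np.array([.576,.018])-.195*Y; print(p,(p[:2]-mc)@X,(p[:2]-mc)@Y)
a,_=load('top0'); 
for n,(x,y) in dict(spool=(177,272),motor=(491,287)).items():
    print(n,np.abs(a['img'][y-22:y+22,x-18:x+18].astype(int)-d['img'][y-22:y+22,x-18:x+18]).mean())
a1,s1=load('scene16');a2,s2=load('scene19'); print(np.abs(a1['img'][215:310,372:430].astype(int)-a2['img'][215:310,372:430]).mean())
```

```text
((20.5313777923584, 35.57640075683594), (8.606051445007324, 43.547359466552734), 4.236394882202148)
[ 0.55681245 -0.18037837  0.063     ] 0.00031449517069521266 -0.004303890286919246
spool 5.697811447811448
motor 93.43897306397307
4.360012099213551
```

Run:
```python
from h import *
a,_=load('scene0'); d,s=load('scene19')
for n,(x,y) in dict(spool=(478,238),motor=(167,187)).items():
    A=a['img'][y-22:y+22,x-20:x+20]; print(n,np.abs(A.astype(int)-d['img'][y-22:y+22,x-20:x+20]).mean())
    r=cv2.matchTemplate(d['img'],A,cv2.TM_CCOEFF_NORMED); print(cv2.minMaxLoc(r)[1:],(x-20,y-22))
job_done()
```

```text
spool 2.584469696969697
(0.9980533719062805, (381, 239), (458, 216)) (458, 216)
motor 14.827083333333333
(0.7650256156921387, (366, 81), (147, 165)) (147, 165)
the job is handed in; nothing more can be done
```

The job is handed in at about 23 s of the 51 s allowed, with all four chips wiped into the tray and the scraper let go on the mat. `job_done()` reports no verdict, so the result rests on my own checks.

- **Wiping:** On the first pass the last wrist joint reached its upper limit (q6 = 3.141 against 3.14 in the text). The tool stalled and yawed with the chips still flat on the plate. I backed off, lifted the block, gave it half a turn in the air and finished the wipe that way. I take the limit as reached, not passed, but could not confirm it.
- **Chips:** In the last scene and top pictures the plate is empty and all four chips are in the tray. Three lie flat. The fourth leans against the plate's end, with its centre at about (0.048, -0.044) m in the tray's frame and about 29 mm up. That is inside the limits, and it did not move between the last two looks.
- **Scraper:** It stands upright on the mat, with its centre about 4 mm from the mat's centre, and the gripper is well clear of it.
- **Motor and spool:** Matching against the first scene picture finds both at the same pixels. The motor's match is weaker (0.77), which I put down to changed shadows on it. The same comparison in the top view failed because the arm hid the motor.
- **Heights:** Single-point height readings of the grip were noisy, from 44 to 80 mm against the 63 mm expected. I therefore confirmed the height by the force on contact with the mat.

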